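# Tip a gift box into its mailer and close the lid

### The arm

A 7-joint arm with a two-finger parallel gripper is mounted at the origin on a cart in front of the work surface, level with it; the furniture and walls round the work are solid. World frame = base frame: x ahead of the robot, y to its left, z up, the work surface at z = 0. Lengths are in mm, angles in rad, forces in N, time in s.
With the tool pointing down it reaches from about 425 to 950 mm from the base axis. Payload 4.7 kg.
Tool frame: the origin (TCP) lies at the very end of the fingers, on their centre line; the grasp point (between the pads) lies 19 mm behind it; z points along the fingers, x is the direction in which the jaws open and shut, and the axes are right-handed (so a half turn about z gives the same grasp; the last joint's range is limited). The gripper opens to 87 mm and grips with 3 to 60 N. Pads are 19 mm wide; open, the fingers measure 117 mm over their backs; the gripper's body (75 mm by 190 mm) begins 51 mm behind the grasp point.
Start: joints at [1.182, 0.469, -0.049, 1.532, 0.024, 1.141, -0.082], TCP at [237.706, -631.779, 222.573] pointing down, gripper open.
Joint ranges: [-2.59, 2.59], [-0.33, 1.99], [-1.39, 1.29], [0.1, 2.45], [-1.04, 4.18], [0.21, 1.99], [-2.66, 2.66]. Speed limits (rad/s): [2.57, 2.57, 3.14, 3.14, 3.14, 3.14, 3.14].

### API

Orientations are given as a unit quaternion [x, y, z, w].
In Python, from station import get_obs, capture, camera_model, job_done gives the robot as it stands.
- The arm moves only by the tool servo_tool, never from a script. Its argument "deltas" is a list of rows, each a list of 5 numbers: the shift along the tool's x, y, z in m, then the turn about the tool's z in units of 6 degrees (1.0 is 6 degrees), then the closure in counts, from 0 (fully open) to 255 (shut). A call has 1 to 8 rows; each row is the pose to reach, as a shift and turn from the pose measured when the call began, along the tool's axes at that moment; what a row does not reach only later rows make up. A row lasts 1/12 s, in which the tool goes at most 41.7 mm and 7.16 degrees, less where a joint would pass 70% of its speed; a pose out of reach is approached as far as the arm can. A call with a gripper value outside its range is refused whole. The fingers move at their own pace and stop on an object; "grip_force" is the grip in N (left out, the last holds). Time passes only in rows, so rows that repeat a pose let the fingers close. It gives the time, the measured TCP pose, the force and the opening at its end, in the units of the state.
- get_obs(): the state, without advancing time (a new reading comes with each control period).
- capture(name): name is "scene" or "top" or "wrist"; returns the picture (384x512x3 uint8, red, green, blue); there is no depth.
- camera_model(name): a dict with "fx", "fy", "cx", "cy" (pixels), "rvec" (rotation vector, rad) and "tvec" (3), from world to camera coordinates, as OpenCV has them. Camera axes: x right, y down, z forward; pixel columns grow to the right and rows downward; lengths in mm; the calibration is good to about 2 mm. A picture is of the moment at which its call begins: read the wrist's pose just before it. camera_model takes no time and is no camera call; for the wrist camera it gives the pose at the moment of the call.
- job_done(): hands the job in, once; it reports no verdict.
The state is a dict: "clock": time; "joint_positions": joint angles; "qvel": joint speeds; "joint_torque": joint torques, N m; "tool_pos": TCP position; "ee_rot": TCP orientation; "contact_force": force on the tool from outside, world axes, zero at the start; "moment": the same for the moment, N m; "finger_gap": opening from 0.0 (shut) to 1.0 (fully open).
Only numpy, scipy, OpenCV 4.12 (cv2) and the standard library are available. Lean on these libraries where they do the work, as an engineer would, in place of code of your own. Each camera call takes 0.05 s, during which the arm holds its last target. There are 200 camera calls.

### The job

Pack the clear cookie gift box that stands on the lowered end flap of the open cardboard mailer, by pushing alone, never lifting it. Push it near its top so that it topples away from you and comes to lie in the mailer, push its foot until the whole box is inside, up against the mailer's far end, and then swing the mailer's lid over and press it fully shut. Leave the other gift boxes and the two rolls where they are.

Things in the scene. Friction and masses are not known exactly. Their poses are not given: they have to be found in the camera images.
- mailer: Open brown cardboard mailer, fixed to the table. Origin: on the table under the middle of the crease between floor and lowered end flap; x points into the mailer, away from the robot, y to its left, z up. Floor and end flap are level, tops at z = 3 mm. The end flap lies flat from x = -167 to 0 mm, 94 mm wide.
- mailer_bay (a point): Centre of the bay's floor (mailer x = 66 mm, z = 3 mm), axes as the mailer's. The bay is 132 mm long (along x) and 94 mm wide between two side walls and a far end wall, all 4 mm thick, rims at z = 86 mm; the near end (mailer x = 0) is open. There a dust flap on each side wall, 40 mm long, 76 mm high, splays outwards towards the robot to mailer y = +-76 mm.
- gift_box: Clear gift box of cookies, dark label near its foot: 72 mm square (70 at the foot), 128 mm high, about 0.2 kg. Origin: centre of its underside; z along its height. It starts upright on the end flap, square to the mailer to 3 degrees, centred to 3 mm, far face 20 to 40 mm before the crease. Pushed near the top it topples about its far bottom edge; pushed low it slides. Lying, it is 72 mm high.
- mailer_lid (a joint): Hinge of the flat lid, along the rim of the left side wall (mailer y = 51 mm, z = 86 mm, x = 0 to 132 mm). 0 rad: shut, level on the rims; grows as it opens; 1.57 stands upright; starts at 1.95 to 2.3, leaning outwards to the left. The stiff crease stays wherever it is left and takes about 0.5 N at the free edge to turn.
- lid_edge (a point): Middle of the lid's free edge, outer face, 105 mm from the hinge and half way along the lid (mailer x = 66 mm). The lid is 136 mm long and 3 mm thick; a lip 20 mm deep along the free edge, square to the lid on its inner side, passes outside the right side wall when the lid shuts.
- other_box_1: another clear cookie gift box, the same make and size, standing loose to the right of the mailer. Origin: centre of its underside, z up. Bystander.
- other_box_2: a third such gift box, standing loose to the right of the mailer and farther back. Origin: centre of its underside, z up. Bystander.
- tape_roll: roll of brown packing tape lying flat, 96 mm across, 48 mm high, loose, to the right of the lowered end flap. Origin: centre of its underside, z up. Bystander.
- seal_roll: roll of round red seal stickers lying flat, 79 mm across, 36 mm high, loose, to the left of the lowered end flap. Origin: centre of its underside, z up. Bystander.
Things that resemble listed ones, but are neither listed nor needed, are in the scene too. What is shaped like the gift_box but green is not meant.

How it is judged:
By the outcome, as a careful person would: the job done as asked, in the order asked, and still so for the second after the job is handed in, with the robot touching nothing.
It also fails if it takes over 51 s, if anything falls off the work surface, if the arm or the gripper's body presses on something with over 40 N, if the wrist force passes 120 N, or if a joint passes its speed limit or range.

## Working session

There is one attempt and no reset: what is moved stays moved. The work goes in short steps, Python scripts to look and compute and a tool call to move; the robot and the scene stay as the last step left them, time stands still between calls to the robot, and variables do not carry over. Pictures are saved under pics/ and viewed, about 8 in all and at most 12, crops included, and the job is handed in when it is done.

Besides the shell and the picture viewer there is one more tool, called after "Emit:" as a command line: name --pt "numbers of a row" for each row, then --argument value for the rest. servo_tool: Moves the arm, as the interface text tells. Its arguments: {"type":"object","properties":{"deltas":{"type":"array"},"grip_force":{"type":"number"}},"required":["deltas"]}

```bash
mkdir -p pics; ls; python3 - <<'E'
from station import *
import cv2,numpy as np
o=get_obs(); print(o)
a=capture("scene"); b=capture("top")
cv2.imwrite("pics/s1.png",cv2.cvtColor(cv2.resize(a,(800,600),interpolation=cv2.INTER_CUBIC),cv2.COLOR_RGB2BGR))
cv2.imwrite("pics/t1.png",cv2.cvtColor(cv2.resize(b,(800,600),interpolation=cv2.INTER_CUBIC),cv2.COLOR_RGB2BGR))
for n in("scene","top","wrist"):
  m=camera_model(n);R=cv2.Rodrigues(np.array(m["rvec"],float))[0];print(n,m,-R.T@np.array(m["tvec"]).ravel())
E
```

```text
pics
{'clock': 0.0, 'joint_positions': array([ 1.18210368,  0.46941555, -0.0485987 ,  1.53368045,  0.02410768,
        1.14095694, -0.0823031 ]), 'qvel': array([-0.00064361,  0.00015306, -0.00044991, -0.0015928 ,  0.00107012,
        0.00186987, -0.00013372]), 'joint_torque': array([-5.60356045e-05, -5.07970583e+01, -8.09720415e-02, -2.36154842e+01,
       -6.14769151e-02,  3.79042129e-02,  1.69706664e-04]), 'tool_pos': array([ 237.46003944, -631.23099799,  221.52258137]), 'ee_rot': array([ 8.22226108e-01, -5.69160214e-01, -7.90546049e-04, -5.03333194e-04]), 'contact_force': array([-0.05811264, -0.29158286,  0.00354853]), 'moment': array([ 0.01711114, -0.01500105,  0.00762191]), 'finger_gap': 0.9972261005951593}
scene {'fx': 353.6607364443385, 'fy': 353.6607364443385, 'cx': 255.95950754000305, 'cy': 189.94376461151955, 'rvec': array([ 0.81211863, -2.637918  ,  1.03334336]), 'tvec': array([458.50156436, 314.69960615, 898.68987485])} [185.94146503 575.29556483 866.81243788]
top {'fx': 489.32873627052635, 'fy': 489.32873627052635, 'cx': 255.09665617802116, 'cy': 192.06045776596693, 'rvec': array([ 2.19253055, -2.13160915,  0.13332979]), 'tvec': array([ -32.63550104,  550.55345274, 1206.34811869])} [ 404.4382625   -13.65660064 1263.20748604]
wrist {'fx': 289.75551965880095, 'fy': 289.75551965880095, 'cx': 258.1072451475722, 'cy': 190.70899641869644, 'rvec': array([-2.39890436,  1.66003499,  0.22227966]), 'tvec': array([-674.25417033,  -31.56472975,  390.61469944])} [ 304.52599439 -606.48025544  384.24013363]
```

View pics/s1.png

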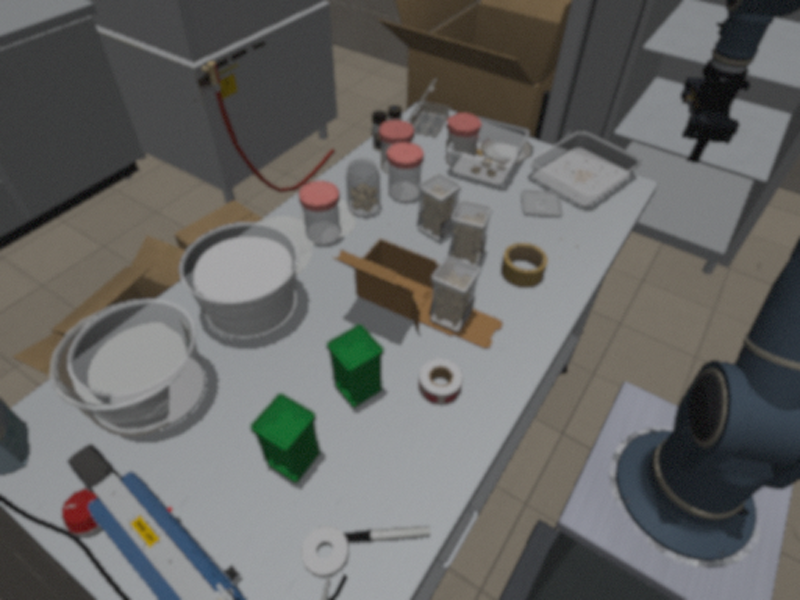

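View pics/t1.png

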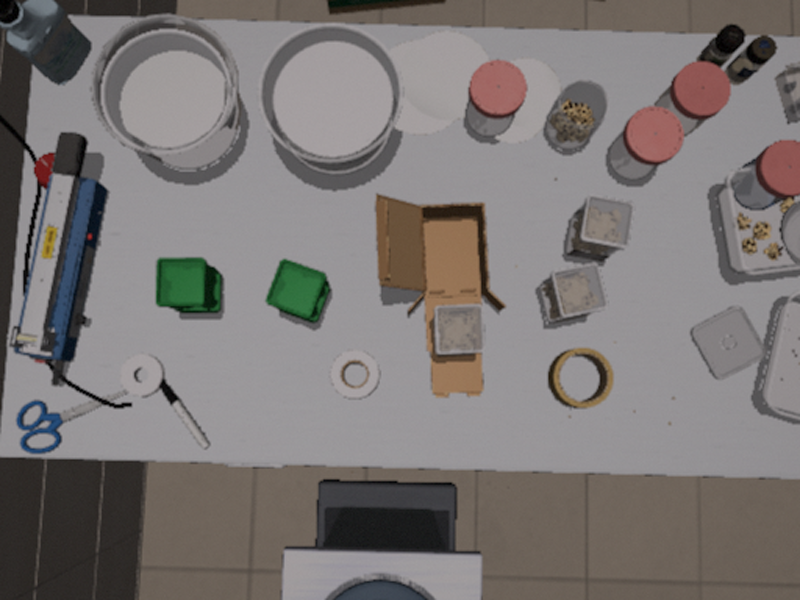

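The target is the clear box on the end flap, top image (459,329) and scene (455,293). Look-alikes are the clear boxes at top (578,290) and (603,222), which are bystanders, and the green ones at (184,284) and (299,290), which are not meant. I'll check with a close crop.

```bash
python3 - <<'E'
import cv2
from station import *
b=cv2.cvtColor(capture("top"),cv2.COLOR_RGB2BGR);s=cv2.cvtColor(capture("scene"),cv2.COLOR_RGB2BGR)
c=cv2.resize(b[115:262,232:332],None,fx=4,fy=4,interpolation=cv2.INTER_CUBIC)
d=cv2.resize(s[140:240,205:325],(400,333),interpolation=cv2.INTER_CUBIC)
import numpy as np
o=np.zeros((588,800,3),np.uint8);o[:, :400]=c;o[:333,400:]=d
cv2.imwrite("pics/c1.png",o)
E
```

```text
(no output)
```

View pics/c1.png

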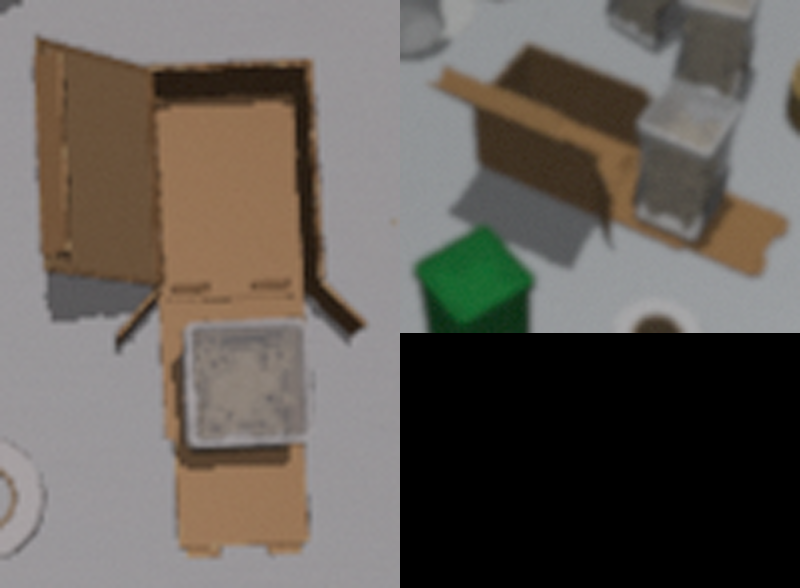

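```bash
cat > h.py <<'E'
import numpy as np,cv2
from scipy.optimize import least_squares
from station import *
def proj(P,n="top"):
    m=camera_model(n);K=np.array([[m["fx"],0,m["cx"]],[0,m["fy"],m["cy"]],[0,0,1.]])
    return cv2.projectPoints(np.array(P,float).reshape(-1,1,3),np.array(m["rvec"],float),np.array(m["tvec"],float),K,None)[0].reshape(-1,2)
def w(P,q):  # mailer->world
    P=np.array(P,float).reshape(-1,3);c,s=np.cos(q[2]),np.sin(q[2])
    return np.c_[q[0]+c*P[:,0]-s*P[:,1],q[1]+s*P[:,0]+c*P[:,1],P[:,2]]
def inv(P,q):
    P=np.array(P,float).reshape(-1,3);c,s=np.cos(q[2]),np.sin(q[2]);d=P[:,:2]-q[:2]
    return np.c_[c*d[:,0]+s*d[:,1],-s*d[:,0]+c*d[:,1],P[:,2]]
def ray(u,z,n="top"):
    m=camera_model(n);R=cv2.Rodrigues(np.array(m["rvec"],float))[0];C=-R.T@np.array(m["tvec"],float).ravel()
    d=R.T@np.array([(u[0]-m["cx"])/m["fx"],(u[1]-m["cy"])/m["fy"],1]);return C+d*(z-C[2])/d[2]
E
python3 - <<'E'
from h import *
cr=lambda L:np.array(L,float)/4+[232-.375,115-.375]
M=[(136,51,86),(136,-51,86),(0,-51,86),(132,-47,3),(0,-47,3),(-167,-47,3),(0,47,3),(-40,-76,76),(-40,76,76)]
U=cr([(152,66),(312,62),(321,283),(297,100),(304,298),(308,550),(162,300),(365,325),(116,348)])
r=least_squares(lambda q:(proj(w(M,q))-U).ravel(),[600,-80,0],loss='soft_l1');q=r.x
print(q,np.round(proj(w(M,q))-U,2).tolist())
T=np.array([ray(u,131) for u in cr([(188,323),(306,320),(307,442),(188,446)])])
print(T,np.round(inv(T,q),1), np.round(inv(T.mean(0),q),1))
L=cr([(36,38),(48,270)])
f=lambda a:w([(x,51+105*np.cos(np.pi-a)*1,86+105*np.sin(a)) for x in(134,-2)],q)
for a in np.arange(1.8,2.5,.1):
    # open angle a: lid dir from hinge: (-cos a) to left
    P=w([(x,51-105*np.cos(a),86+105*np.sin(a)) for x in(134,-2)],q);print(round(a,2),np.round(proj(P)-L,1).tolist())
for n,u,z in(("tape",(582,378),48),("seal",(355,375),36),("b1",(575,291),128),("b2",(606,222),128),("green",(299,288),128)):
    print(n,np.round(inv(ray(np.array(u)*.64,z),q),0))
np.save("q.npy",q)
E
```

```text
[ 5.64919058e+02 -1.05071313e+02  4.61099515e-02] [[-0.24, -0.65], [1.17, -0.33], [0.7, -0.83], [-0.31, -0.59], [-0.51, -0.28], [0.51, 1.51], [-1.18, -0.15], [-0.04, 5.28], [-0.07, 0.63]]
[[ 533.32894239  -71.82980218  131.        ]
 [ 537.04679832 -140.5291687   131.        ]
 [ 466.05885113 -142.17114702  131.        ]
 [ 461.81405941  -73.41189519  131.        ]] [[ -30.    34.7  131. ]
 [ -29.5  -34.1  131. ]
 [-100.5  -32.5  131. ]
 [-101.5   36.4  131. ]] [[-65.4   1.1 131. ]]
1.8 [[19.8, -3.7], [18.0, -1.9]]
1.9 [[15.3, -3.2], [13.4, -1.6]]
2.0 [[11.0, -2.7], [9.0, -1.3]]
2.1 [[6.9, -2.1], [4.9, -0.9]]
2.2 [[3.1, -1.4], [1.0, -0.5]]
2.3 [[-0.4, -0.6], [-2.6, -0.0]]
2.4 [[-3.6, 0.3], [-5.8, 0.5]]
tape [[-141. -200.   48.]]
seal [[-129.  160.   36.]]
b1 [[ -12. -175.  128.]]
b2 [[  93. -227.  128.]]
green [[ -0. 238. 128.]]
```

```bash
cat >> h.py <<'E'
from scipy.spatial.transform import Rotation as Ro
def state():
    q=np.load("q.npy");o=get_obs();R=Ro.from_quat(o["ee_rot"]).as_matrix()
    az=np.degrees(np.arctan2(R[1,0],R[0,0])-q[2])
    print("t %.2f mailer"%o["clock"],inv(o["tool_pos"],q).round(1),"az %.1f"%az,"F",o["contact_force"].round(1),"gap %.2f"%o["finger_gap"],"tilt",R[:,2].round(3),"j",o["joint_positions"].round(2));return q,o,R,az
def go(*Ts):
    q,o,R,az=state()
    for T in Ts: print(T,"shift m",(R.T@(w(T,q)[0]-o["tool_pos"])/1000).round(4),"turn",round(az/6,2))
E
python3 -c "
from h import *
go((-130,1,222),(-130,1,118))"
```

```text
t 0.20 mailer [[-351.3 -510.7  221.9]] az -72.0 F [ 0.4  0.7 -0.3] gap 1.00 tilt [-0.     0.001 -1.   ] j [ 1.18  0.47 -0.05  1.53  0.02  1.14 -0.08]
(-130, 1, 222) shift m [-4.185e-01 -3.684e-01  4.000e-04] turn -12.0
(-130, 1, 118) shift m [-0.4184 -0.3684  0.1044] turn -12.0
```

Emit:
servo_tool --pt "-0.03 -0.026 0 -1 255" --pt "-0.06 -0.052 0 -2 255" --pt "-0.09 -0.078 0 -3 255" --pt "-0.12 -0.104 0 -4 255" --pt "-0.15 -0.13 0 -5 255" --pt "-0.18 -0.156 0 -6 255" --pt "-0.21 -0.182 0 -7 255" --pt "-0.24 -0.21 0 -8 255" --grip_force 10

```text
clock: 0.87
tool_pos: [349.5, -331.2, 222.2]
ee_rot: [0.983, -0.183, -0.0, -0.0]
contact_force: [-0.0, -0.8, 0.3]
finger_gap: 0.476
```

```bash
python3 -c "
from h import *
go((-130,1,222),(-130,1,118))"
```

```text
t 0.87 mailer [[-225.6 -215.9  222.2]] az -23.8 F [-0.  -0.8  0.3] gap 0.48 tilt [-0.001  0.001 -1.   ] j [ 0.98  0.17 -0.34  1.96  0.07  1.02  0.23]
(-130, 1, 222) shift m [ 1.000e-04 -2.371e-01  3.000e-04] turn -3.96
(-130, 1, 118) shift m [ 2.000e-04 -2.370e-01  1.043e-01] turn -3.96
```

Emit:
servo_tool --pt "0 -0.035 0 -0.7 255" --pt "0 -0.07 0 -1.4 255" --pt "0 -0.105 0 -2.1 255" --pt "0 -0.14 0 -2.8 255" --pt "0 -0.175 0 -3.4 255" --pt "0 -0.21 0 -4 255" --pt "0 -0.237 0.02 -4 255" --pt "0 -0.237 0.05 -4 255"

```text
clock: 1.53
tool_pos: [439.4, -104.5, 174.8]
ee_rot: [1.0, 0.029, 0.004, -0.0]
contact_force: [0.3, -0.2, 0.0]
finger_gap: 0.009
```

```bash
python3 - <<'E'
from h import *
go((-130,1,118))
a=capture("scene");b=capture("top")
o=np.zeros((588,800,3),np.uint8)
o[:,:400]=cv2.resize(cv2.cvtColor(b[115:262,232:332],4),(400,588),interpolation=2)
o[:333,400:]=cv2.resize(cv2.cvtColor(a[140:240,225:345],4),(400,333),interpolation=2)
cv2.imwrite("pics/c2.png",o)
E
```

```text
t 1.53 mailer [[-125.4    6.3  174.8]] az 0.7 F [ 0.3 -0.2  0. ] gap 0.01 tilt [ 0.009  0.001 -1.   ] j [ 0.66  0.2  -0.58  2.07  0.14  0.89  0.06]
(-130, 1, 118) shift m [-0.0052  0.0053  0.0567] turn 0.12
```

View pics/c2.png

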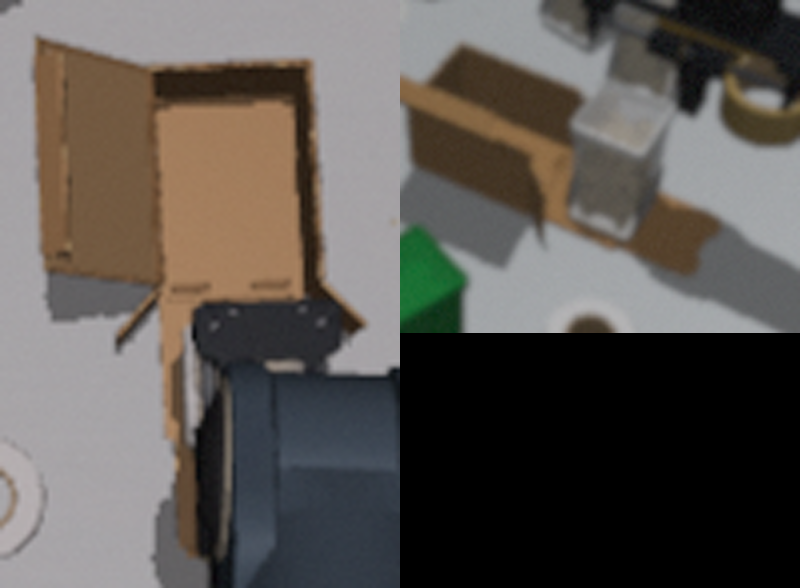

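The closed gripper (scene crop, fingers at (690,90)) stands just behind the untouched box, with the body reaching over it and well clear above. Next I descend to z of about 118.

Emit:
servo_tool --pt "-0.005 0.005 0.015 0.1 255" --pt "-0.005 0.005 0.035 0.1 255" --pt "-0.005 0.005 0.05 0.1 255" --pt "-0.005 0.005 0.057 0.1 255" --pt "-0.005 0.005 0.057 0.1 255"

```text
clock: 2.05
tool_pos: [425.9, -114.5, 111.8]
ee_rot: [1.0, 0.021, -0.005, -0.002]
contact_force: [-0.4, 0.1, 0.6]
finger_gap: 0.008
```

```bash
python3 -c "
from h import *
go((-110,1,118),(-60,1,118))"
```

```text
t 2.05 mailer [[-139.3   -3.   111.8]] az -0.3 F [-0.4  0.1  0.6] gap 0.01 tilt [-0.011  0.003 -1.   ] j [ 0.64  0.29 -0.55  2.15  0.21  0.77 -0.  ]
(-110, 1, 118) shift m [ 0.0292 -0.0041 -0.0065] turn -0.05
(-60, 1, 118) shift m [ 0.0792 -0.0044 -0.0071] turn -0.05
```

Emit:
servo_tool --pt "0.005 -0.004 -0.006 0 255" --pt "0.011 -0.004 -0.006 0 255" --pt "0.017 -0.004 -0.006 0 255" --pt "0.023 -0.004 -0.006 0 255" --pt "0.029 -0.004 -0.006 0 255" --pt "0.035 -0.004 -0.006 0 255" --pt "0.041 -0.004 -0.006 0 255" --pt "0.041 -0.004 -0.006 0 255"

```text
clock: 2.72
tool_pos: [468.3, -108.6, 117.4]
ee_rot: [1.0, 0.021, -0.005, -0.002]
contact_force: [0.3, 0.8, -0.3]
finger_gap: 0.005
```

```bash
python3 - <<'E'
from h import *
go((-60,1,118))
a=capture("scene")
cv2.imwrite("pics/c3.png",cv2.resize(cv2.cvtColor(a[130:240,215:345],4),(709,600),interpolation=2))
E
```

```text
t 2.72 mailer [[-96.7   0.9 117.4]] az -0.3 F [ 0.3  0.8 -0.3] gap 0.00 tilt [-0.01   0.004 -1.   ] j [ 0.59  0.34 -0.54  2.06  0.24  0.81 -0.05]
(-60, 1, 118) shift m [ 0.0367 -0.0002 -0.001 ] turn -0.04
```

View pics/c3.png

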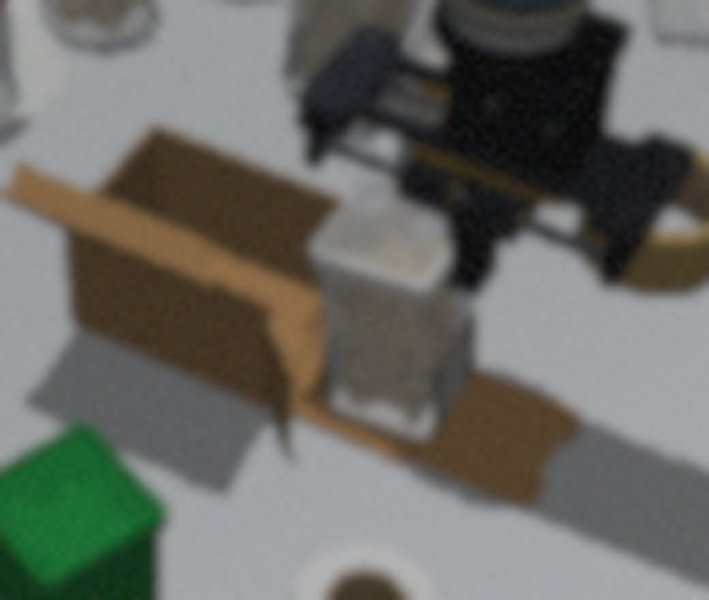

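The box now leans towards the mailer: its left edge slants from (315,250) to (335,410), where it was vertical before. It is tipping, so I continue.

Emit:
servo_tool --pt "0.006 0 0 0 255" --pt "0.013 0 0 0 255" --pt "0.02 0 0 0 255" --pt "0.027 0 0 0 255" --pt "0.034 0 0 0 255" --pt "0.041 0 0 0 255" --pt "0.048 0 0 0 255" --pt "0.05 0 0 0 255"

```text
clock: 3.43
tool_pos: [518.9, -106.3, 116.7]
ee_rot: [1.0, 0.021, -0.005, -0.002]
contact_force: [-0.1, -0.4, -0.1]
finger_gap: 0.003
```

```bash
python3 - <<'E'
from h import *
go((-60,1,118))
a=capture("scene")
cv2.imwrite("pics/c4.png",cv2.resize(cv2.cvtColor(a[130:240,215:345],4),(709,600),interpolation=2))
E
```

```text
t 3.43 mailer [[-46.1   0.9 116.7]] az -0.2 F [-0.1 -0.4 -0.1] gap 0.00 tilt [-0.01   0.004 -1.   ] j [ 0.54  0.41 -0.52  1.95  0.27  0.85 -0.08]
(-60, 1, 118) shift m [-0.014  -0.0001 -0.0012] turn -0.04
```

View pics/c4.png

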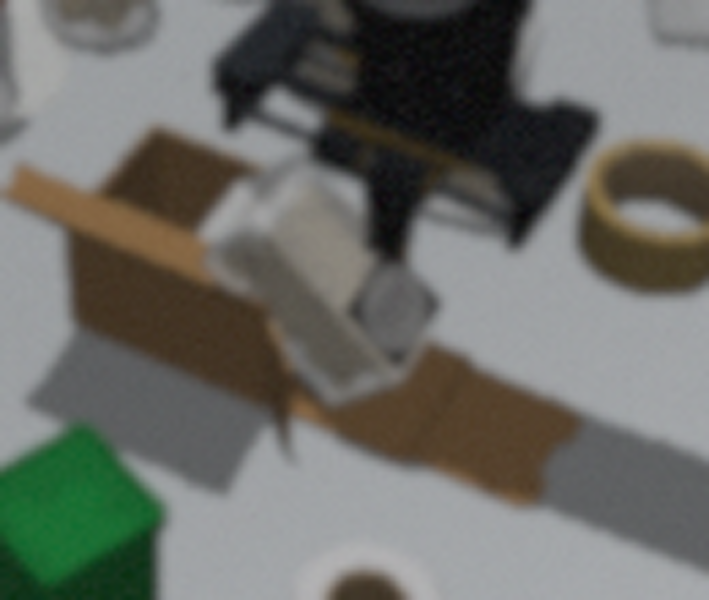

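The box is at about 50 degrees and falling (foot at (400,300), top at (220,230)), with almost no force on the tool. I'll let it fall, then retract and look.

Emit:
servo_tool --pt "0 0 0 0 255" --pt "0 0 0 0 255" --pt "-0.01 0 0 0 255" --pt "-0.025 0 0 0 255" --pt "-0.04 0 0 0 255" --pt "-0.05 0 0 0 255" --pt "-0.05 0 0 0 255"

```text
clock: 4.07
tool_pos: [465.5, -108.8, 116.9]
ee_rot: [1.0, 0.021, -0.006, -0.002]
contact_force: [0.9, 0.4, -0.4]
finger_gap: 0.005
```

```bash
python3 - <<'E'
from h import *
go((-90,0,45))
a=capture("scene");b=capture("top")
o=np.zeros((588,800,3),np.uint8)
o[:,:400]=cv2.resize(cv2.cvtColor(b[115:262,232:332],4),(400,588),interpolation=2)
o[:333,400:]=cv2.resize(cv2.cvtColor(a[140:240,215:335],4),(400,333),interpolation=2)
cv2.imwrite("pics/c5.png",o)
E
```

```text
t 4.07 mailer [[-99.4   0.8 116.9]] az -0.3 F [ 0.9  0.4 -0.4] gap 0.00 tilt [-0.013  0.003 -1.   ] j [ 0.59  0.34 -0.54  2.06  0.24  0.81 -0.05]
(-90, 0, 45) shift m [0.0104 0.001  0.0718] turn -0.05
```

View pics/c5.png

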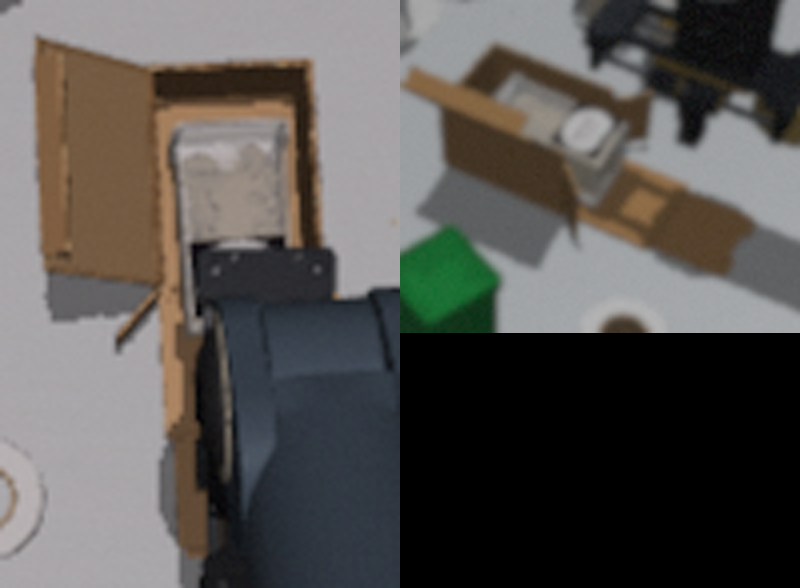

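The box lies flat in the bay, centred between the side walls (top crop, edges at 175 and 288, foot near (190,332)). Next I lower behind the foot.

Emit:
servo_tool --pt "0.002 0.001 0.015 0 255" --pt "0.005 0.001 0.035 0 255" --pt "0.008 0.001 0.055 0 255" --pt "0.01 0.001 0.068 0 255" --pt "0.01 0.001 0.072 0 255" --pt "0.01 0.001 0.072 0 255"

```text
clock: 4.67
tool_pos: [478.1, -108.6, 44.5]
ee_rot: [1.0, 0.021, -0.005, -0.002]
contact_force: [0.2, 1.3, 0.3]
finger_gap: 0.007
```

```bash
python3 -c "
from h import *
go((-50,0,42),(-11,0,42))"
```

```text
t 4.67 mailer [[-86.9   0.4  44.5]] az -0.2 F [0.2 1.3 0.3] gap 0.01 tilt [-0.011  0.005 -1.   ] j [ 0.53  0.47 -0.48  2.09  0.34  0.67 -0.14]
(-50, 0, 42) shift m [0.037  0.0003 0.0021] turn -0.04
(-11, 0, 42) shift m [0.076  0.0001 0.0017] turn -0.04
```

Emit:
servo_tool --pt "0.007 0 0.002 0 255" --pt "0.015 0 0.002 0 255" --pt "0.023 0 0.002 0 255" --pt "0.031 0 0.002 0 255" --pt "0.038 0 0.002 0 255" --pt "0.045 0 0.002 0 255" --pt "0.052 0 0.002 0 255" --pt "0.058 0 0.002 0 255"

```text
clock: 5.33
tool_pos: [535.9, -106.1, 41.9]
ee_rot: [1.0, 0.021, -0.006, -0.002]
contact_force: [-3.2, 0.2, 3.2]
finger_gap: 0.006
```

Emit:
servo_tool --pt "0.003 0 0 0 255" --pt "0.006 0 0 0 255" --pt "0.009 0 0 0 255" --pt "0.012 0 0 0 255" --pt "0.014 0 0 0 255" --pt "0.014 0 0 0 255"

```text
clock: 5.83
tool_pos: [550.5, -105.6, 41.8]
ee_rot: [1.0, 0.021, -0.006, -0.002]
contact_force: [-1.8, -0.7, 2.3]
finger_gap: 0.009
```

```bash
python3 - <<'E'
from h import *
go((-11,0,42))
a=capture("scene");b=capture("top")
o=np.zeros((588,800,3),np.uint8)
o[:,:400]=cv2.resize(cv2.cvtColor(b[115:262,232:332],4),(400,588),interpolation=2)
o[:333,400:]=cv2.resize(cv2.cvtColor(a[140:240,215:335],4),(400,333),interpolation=2)
cv2.imwrite("pics/c6.png",o)
E
```

```text
t 5.83 mailer [[-14.4   0.2  41.8]] az -0.2 F [-1.8 -0.7  2.3] gap 0.01 tilt [-0.011  0.004 -1.   ] j [ 0.47  0.56 -0.46  1.93  0.35  0.74 -0.16]
(-11, 0, 42) shift m [ 0.0034  0.0002 -0.0002] turn -0.04
```

View pics/c6.png

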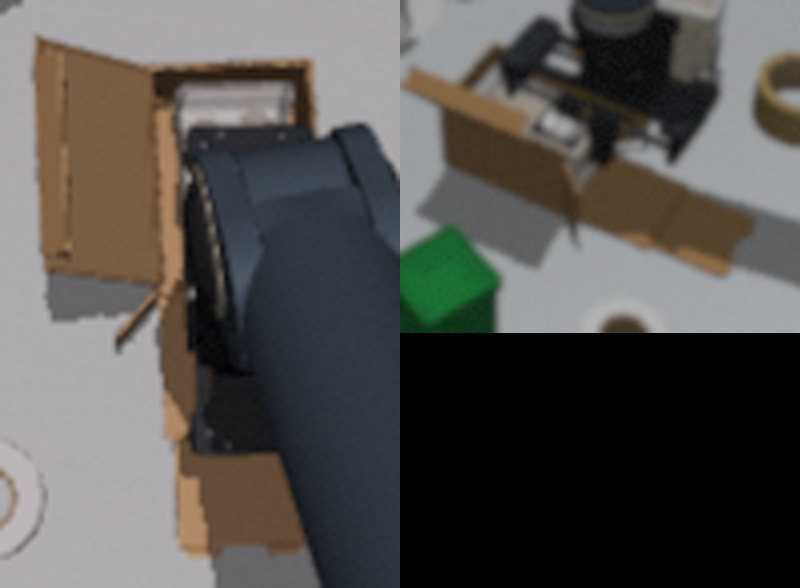

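The box slides straight (friction about 2 N). Its far edge at crop row 84 is still 5–8 mm short of the end wall, so I continue gently until the force rises.

Emit:
servo_tool --pt "0.001 0 0 0 255" --pt "0.002 0 0 0 255" --pt "0.003 0 0 0 255" --pt "0.004 0 0 0 255" --pt "0.004 0 0 0 255"

```text
clock: 6.35
tool_pos: [554.7, -105.4, 41.7]
ee_rot: [1.0, 0.021, -0.005, -0.002]
contact_force: [-2.6, -1.1, 2.3]
finger_gap: 0.005
```

Emit:
servo_tool --pt "0.001 0 0 0 255" --pt "0.002 0 0 0 255" --pt "0.003 0 0 0 255" --pt "0.003 0 0 0 255"

```text
clock: 6.68
tool_pos: [556.9, -105.3, 41.7]
ee_rot: [1.0, 0.021, -0.006, -0.002]
contact_force: [-6.1, -0.2, 5.4]
finger_gap: 0.006
```

Emit:
servo_tool --pt "0.001 0 0 0 255" --pt "0.002 0 0 0 255" --pt "0.003 0 0 0 255" --pt "0.003 0 0 0 255"

```text
clock: 7.02
tool_pos: [556.9, -105.3, 41.6]
ee_rot: [1.0, 0.021, -0.01, -0.002]
contact_force: [-10.3, -0.3, 11.4]
finger_gap: 0.007
```

The box has stalled against the far end: 10 N with no further motion. I retract and rise.

Emit:
servo_tool --pt "-0.01 0 0 0 255" --pt "-0.03 0 0 0 255" --pt "-0.05 0 0 0 255" --pt "-0.055 0 -0.03 0 255" --pt "-0.055 0 -0.07 0 255" --pt "-0.055 0 -0.11 0 255" --pt "-0.055 0 -0.15 0 255" --pt "-0.055 0 -0.19 0 255"

```text
clock: 7.68
tool_pos: [506.1, -108.2, 234.7]
ee_rot: [1.0, 0.021, -0.009, -0.002]
contact_force: [1.1, -0.2, -0.2]
finger_gap: 0.004
```

```bash
python3 -c "
from h import *
go((-60,160,250),(66,160,250),(66,160,140))"
```

```text
t 7.68 mailer [[-58.9  -0.4 234.7]] az -0.2 F [ 1.1 -0.2 -0.2] gap 0.00 tilt [-0.017  0.003 -1.   ] j [ 0.61  0.26 -0.57  1.85  0.16  1.09  0.02]
(-60, 160, 250) shift m [-0.0021 -0.1604 -0.0146] turn -0.04
(66, 160, 250) shift m [ 0.1239 -0.161  -0.0168] turn -0.04
(66, 160, 140) shift m [ 0.1258 -0.1606  0.0932] turn -0.04
```

Emit:
servo_tool --pt "0.005 -0.025 -0.015 0 255" --pt "0.02 -0.055 -0.016 0 255" --pt "0.045 -0.085 -0.016 0 255" --pt "0.07 -0.115 -0.016 0 255" --pt "0.095 -0.145 -0.016 0 255" --pt "0.12 -0.16 -0.016 0 255" --pt "0.124 -0.16 -0.016 0 255" --pt "0.124 -0.16 -0.016 0 255"

```text
clock: 8.35
tool_pos: [625.0, 58.2, 248.5]
ee_rot: [1.0, 0.022, -0.008, -0.002]
contact_force: [-0.2, 0.0, -0.4]
finger_gap: 0.006
```

```bash
python3 - <<'E'
from h import *
go((66,160,140))
a=capture("scene");b=capture("top")
o=np.zeros((588,800,3),np.uint8)
o[:,:400]=cv2.resize(cv2.cvtColor(b[115:262,232:332],4),(400,588),interpolation=2)
o[:333,400:]=cv2.resize(cv2.cvtColor(a[140:240,215:335],4),(400,333),interpolation=2)
cv2.imwrite("pics/c7.png",o)
q=np.load("q.npy");print(proj(w([(132,0,75),(4,0,75),(0,0,3),(132,0,86)],q))[:,1]*4-4*114.6)
E
```

```text
t 8.35 mailer [[ 67.5 160.4 248.5]] az -0.1 F [-0.2  0.  -0.4] gap 0.01 tilt [-0.016  0.005 -1.   ] j [ 0.28  0.45 -0.61  1.58  0.26  1.21 -0.34]
(66, 160, 140) shift m [0.0002 0.0009 0.1085] turn -0.02
[ 72.78441833 277.14803355 298.22043054  68.51661777]
```

View pics/c7.png

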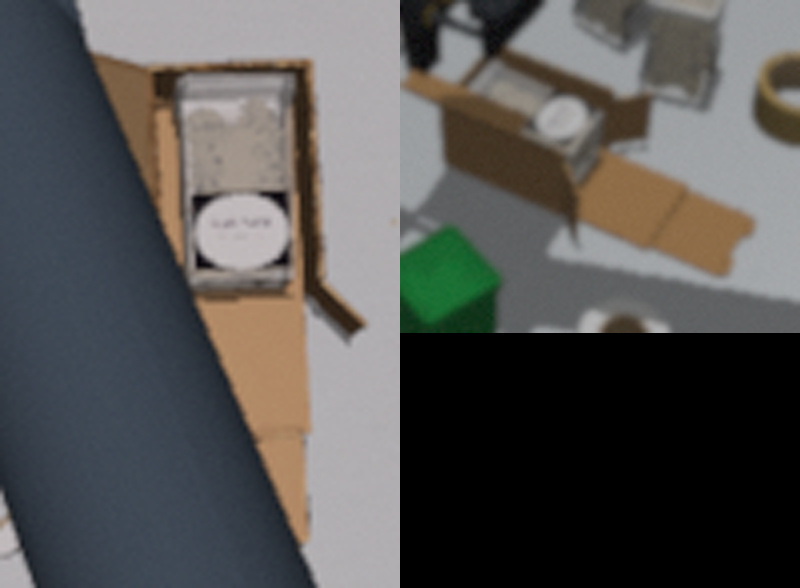

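The box is seated: its far edge at crop row 73 matches the 72.8 predicted for touching the wall, and its foot at row 290 lies above the crease at 298. It is lying with the label up, and the bystanders look unmoved. Now the lid. I lower outside it to the left.

Emit:
servo_tool --pt "0 0 0.03 0 255" --pt "0 0 0.06 0 255" --pt "0 0 0.09 0 255" --pt "0 0 0.105 0 255" --pt "0 0 0.105 0 255"

```text
clock: 8.87
tool_pos: [618.3, 53.2, 140.0]
ee_rot: [1.0, 0.019, -0.012, -0.0]
contact_force: [-1.2, -0.0, -0.6]
finger_gap: 0.003
```

Emit:
servo_tool --pt "0 0.01 0 0 255" --pt "0 0.023 0 0 255" --pt "0 0.036 0 0 255" --pt "0 0.049 0 0 255" --pt "0 0.062 0 0 255" --pt "0 0.075 0 0 255" --pt "0 0.088 0 0 255" --pt "0 0.1 0 0 255"

```text
clock: 9.53
tool_pos: [622.2, -48.5, 139.9]
ee_rot: [1.0, 0.019, -0.012, -0.0]
contact_force: [-0.1, 1.2, -1.3]
finger_gap: 0.006
```

```bash
python3 -c "
from h import *
go((66,2,145),(66,-14,129),(66,-24,110),(66,-42,91))"
```

```text
t 9.53 mailer [[ 59.8  53.8 139.9]] az -0.5 F [-0.1  1.2 -1.3] gap 0.01 tilt [-0.025  0.    -1.   ] j [ 0.41  0.54 -0.56  1.7   0.32  1.02 -0.23]
(66, 2, 145) shift m [ 0.0065  0.0518 -0.0054] turn -0.08
(66, -14, 129) shift m [0.007  0.0678 0.0106] turn -0.08
(66, -24, 110) shift m [0.0076 0.0778 0.0296] turn -0.08
(66, -42, 91) shift m [0.0082 0.0959 0.0486] turn -0.08
```

Emit:
servo_tool --pt "0.003 0.01 -0.003 0 255" --pt "0.006 0.02 -0.005 0 255" --pt "0.006 0.032 -0.005 0 255" --pt "0.006 0.043 -0.005 0 255" --pt "0.006 0.052 -0.004 0 255" --pt "0.007 0.06 0.003 0 255" --pt "0.007 0.068 0.011 0 255" --pt "0.007 0.068 0.011 0 255"

```text
clock: 10.2
tool_pos: [629.9, -118.9, 126.0]
ee_rot: [1.0, 0.018, -0.014, -0.0]
contact_force: [-0.1, -0.7, -1.1]
finger_gap: 0.005
```

```bash
python3 - <<'E'
from h import *
go((66,-24,110),(66,-42,100))
a=capture("scene");b=capture("top")
o=np.zeros((588,800,3),np.uint8)
o[:,:400]=cv2.resize(cv2.cvtColor(b[115:262,232:332],4),(400,588),interpolation=2)
o[:333,400:]=cv2.resize(cv2.cvtColor(a[140:240,215:335],4),(400,333),interpolation=2)
cv2.imwrite("pics/c8.png",o)
E
```

```text
t 10.20 mailer [[ 64.3 -16.8 126. ]] az -0.6 F [-0.1 -0.7 -1.1] gap 0.01 tilt [-0.029 -0.    -1.   ] j [ 0.49  0.58 -0.54  1.67  0.34  1.02 -0.13]
(66, -24, 110) shift m [0.0022 0.0072 0.016 ] turn -0.11
(66, -42, 100) shift m [0.0027 0.0252 0.026 ] turn -0.11
```

View pics/c8.png

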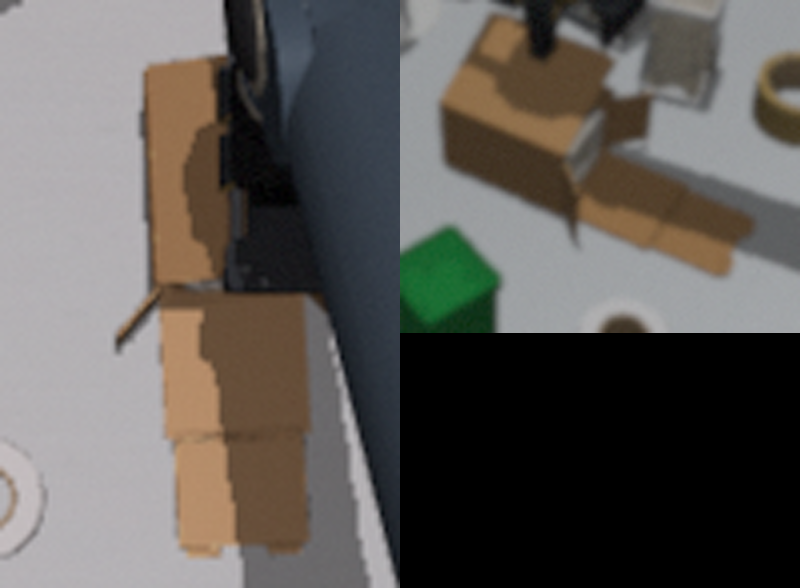

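The lid has swung over the box and slopes up under the finger (scene crop, finger at (540,45)). I continue down and across.

Emit:
servo_tool --pt "0.001 0.003 0.004 0 255" --pt "0.002 0.008 0.009 0 255" --pt "0.002 0.012 0.014 0 255" --pt "0.002 0.016 0.018 0 255" --pt "0.002 0.02 0.022 0 255" --pt "0.002 0.024 0.026 0 255" --pt "0.002 0.025 0.029 0 255" --pt "0.002 0.025 0.031 0 255"

```text
clock: 10.97
tool_pos: [632.7, -142.1, 95.9]
ee_rot: [1.0, 0.018, -0.014, -0.001]
contact_force: [0.2, -0.2, -0.1]
finger_gap: 0.005
```

Emit:
servo_tool --pt "0 0 0.001 0 255" --pt "0 0 0.002 0 255" --pt "0 0 0.003 0 255" --pt "0 0 0.004 0 255" --pt "0 0 0.004 0 255"

```text
clock: 11.38
tool_pos: [632.6, -141.9, 91.8]
ee_rot: [1.0, 0.018, -0.014, -0.001]
contact_force: [0.3, -0.0, -0.3]
finger_gap: 0.008
```

```bash
python3 -c "
from h import *
go((66,-42,89))"
```

```text
t 11.38 mailer [[ 65.9 -39.9  91.8]] az -0.5 F [ 0.3 -0.  -0.3] gap 0.01 tilt [-0.027  0.001 -1.   ] j [ 0.51  0.63 -0.52  1.68  0.36  0.96 -0.11]
(66, -42, 89) shift m [0.0002 0.0021 0.0028] turn -0.09
```

Emit:
servo_tool --pt "0 0.002 0.001 0 255" --pt "0 0.002 0.002 0 255" --pt "0 0.002 0.003 0 255" --pt "0 0.002 0.003 0 255"

```text
clock: 11.72
tool_pos: [632.7, -144.2, 89.5]
ee_rot: [1.0, 0.018, -0.013, -0.0]
contact_force: [-0.9, -0.1, 3.3]
finger_gap: 0.004
```

Emit:
servo_tool --pt "0 0 0.001 0 255" --pt "0 0 0.002 0 255" --pt "0 0 0.003 0 255" --pt "0 0 0.003 0 255"

```text
clock: 12.05
tool_pos: [632.8, -144.2, 89.1]
ee_rot: [1.0, 0.018, -0.013, 0.0]
contact_force: [-5.4, 0.1, 13.7]
finger_gap: 0.011
```

Stalled at z = 89.1 (rim 86 plus lid 3) with 13.7 N. The lid is shut. I lift straight off and clear the view.

Emit:
servo_tool --pt "0 0 -0.01 0 255" --pt "0 0 -0.035 0 255" --pt "0 0 -0.07 0 255" --pt "0 0 -0.1 0 255" --pt "0 0 -0.13 0 255" --pt "0 0.02 -0.15 0 255" --pt "0 0.05 -0.15 0 255" --pt "0 0.08 -0.15 0 255"

```text
clock: 12.72
tool_pos: [641.1, -223.5, 241.8]
ee_rot: [1.0, 0.02, -0.011, 0.001]
contact_force: [-0.1, -0.6, -0.4]
finger_gap: 0.005
```

Emit:
servo_tool --pt "0 0.03 0 0 255" --pt "0 0.06 0 0 255" --pt "0 0.09 0 0 255" --pt "0 0.12 0 0 255" --pt "0 0.15 0 0 255" --pt "0 0.18 0 0 255" --pt "0 0.2 0 0 255" --pt "0 0.2 0 0 255"

```text
clock: 13.38
tool_pos: [646.8, -430.4, 240.7]
ee_rot: [1.0, 0.016, -0.012, 0.002]
contact_force: [-0.7, 0.9, 0.5]
finger_gap: 0.009
```

```bash
python3 - <<'E'
from h import *
state()
a=capture("scene");b=capture("top")
o=np.zeros((588,800,3),np.uint8)
o[:,:400]=cv2.resize(cv2.cvtColor(b[115:262,232:332],4),(400,588),interpolation=2)
o[:333,400:]=cv2.resize(cv2.cvtColor(a[140:240,215:335],4),(400,333),interpolation=2)
o[333:,400:740]=cv2.resize(cv2.cvtColor(b,4),(340,255),interpolation=3)
cv2.imwrite("pics/c9.png",o)
E
```

```text
t 13.38 mailer [[  66.8 -328.8  240.7]] az -0.9 F [-0.7  0.9  0.5] gap 0.01 tilt [-0.024 -0.005 -1.   ] j [ 0.79  0.69 -0.48  1.18  0.32  1.36  0.36]
```

View pics/c9.png

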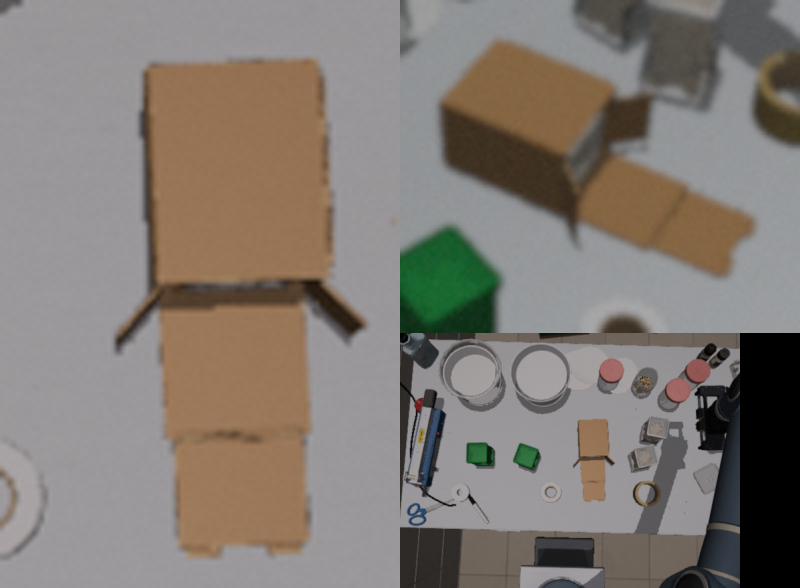

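```bash
python3 - <<'E'
from h import *
q=np.load("q.npy")
for a in(0,.05,.1): print(a,(proj(w([(x,51-105*np.cos(a)+3*np.sin(a),89+105*np.sin(a)) for x in(134,-2)],q))*4-4*np.array([231.6,114.6])).round(0).tolist())
print(job_done(),get_obs()["clock"])
E
```

```text
0 [[322.0, 63.0], [330.0, 282.0]]
0.05 [[323.0, 61.0], [330.0, 281.0]]
0.1 [[323.0, 59.0], [330.0, 280.0]]
the job is handed in; nothing more can be done
the job is handed in; nothing more can be done
```

The gift box is packed and the lid pressed shut. I handed the job in at about 13.4 s on the robot's clock, out of 51 s allowed.

I pushed the box near its top with closed fingers and it toppled into the mailer. I then pushed its foot until it stalled against the far end at about 10 N. Last I swung the lid over from the left and pressed it until it stalled at z = 89.1 mm, which is the rim plus the lid's thickness, at about 14 N.

**Box:** before the lid closed, its far edge was at crop row 73. That matches the 72.8 predicted for touching the far wall. Its foot was inside the crease.

**Lid:** the last picture shows its free edge where a shut lid should be, to within a pixel or two. The top view barely tells 0 from 0.1 rad, so the press height is the real evidence that it is fully shut.

**Surroundings:** the bystander boxes and rolls look unmoved, which I judged by eye rather than measuring. The robot stood clear of everything at hand-in.

No check failed. In the mailer pose fit, one dust-flap corner was 5 pixels off and I left it out of account; the other points fitted to about 1.5 pixels.

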